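# Turn the trolley wheel by its spokes until the valve stem points up

### The arm

A 6-joint arm with a two-finger parallel gripper is mounted at the origin on the work surface. World frame = base frame: x ahead of the robot, y to its left, z up, the work surface at z = 0. Lengths are in m, angles in rad, forces in N, time in s.
With the tool pointing down it reaches from about 0.35 to 0.95 m from the base axis. Payload 17.4 kg.
Tool frame: the origin (TCP) lies on the centre line of the jaws, within the pads' length; the fingertips stand 14 mm ahead of it and the grasp point (between the pads) lies 5 mm behind it (arm.tips_ahead is the x of the fingertips in the tool frame, in m); x points along the fingers, z is the direction in which the jaws open and shut, and the axes are right-handed (so a half turn about x gives the same grasp; the last joint's range is limited). The gripper opens to 93 mm and grips with 3 to 60 N. Pads are 15 mm wide; open, the fingers measure 128 mm over their backs; the gripper's body (75 mm by 188 mm) begins 65 mm behind the grasp point.
Start: joints at [-1.277, 0.116, 1.442, -0, 1.584, -0.038], TCP at [0.22, -0.638, 0.197] pointing down, gripper open.
Joint ranges: [-2.83, 2.83], [-0.83, 2.19], [0.07, 2.5], [-1.14, 4.28], [0.01, 3], [-2.97, 2.97]. Speed limits (rad/s): [1.89, 1.89, 2.22, 3.14, 3.14, 3.14].

### API

Orientations are given as a unit quaternion [w, x, y, z].
In Python, from station import arm gives the robot as it stands.
- The arm moves only by the shell command python3 -m pendant 'ROWS' [FORCE]. ROWS is JSON, a list that holds one entry, the list of rows, each a list of 7 numbers: the shift along the world's x, y, z in cm, then the turn, a rotation vector about the world's x, y, z in degrees, then the opening, from -1 (shut) to 1 (fully open). In form: [[[dx, dy, dz, rx, ry, rz, gripper], ...]]. A call has exactly 10 rows; each row shifts and turns the pose as measured when the row begins; what a row does not reach is not made up. A row lasts 1/12 s, in which the tool goes at most 41.7 mm and 7.16 degrees, less where a joint would pass 70% of its speed; a pose out of reach is approached as far as the arm can. A call is refused whole if a number of a shift passes 4.17 or a number of a turn 7.16, either way. A call with a gripper value outside its range is refused whole. The fingers move at their own pace and stop on an object; FORCE is the grip in N (left out, the last holds). Time passes only in rows, so rows that do not move let the fingers close, or fill a call up. It gives the time, the measured TCP pose, the force and the opening at its end, in the units of the state.
- arm.get_state(): the state, without advancing time (a new reading comes with each control period).
- arm.snapshot(name): name is "scene" or "top" or "wrist"; returns (picture, depth): 480x640x3 uint8, red, green, blue; 480x640 float32, m along the optical axis (not along the pixel's ray), 0 where there is no reading.
- arm.camera_model(name): a dict with "mtx" (3x3 intrinsics, pixels), "extrinsics" (4x4, takes a point from camera to world coordinates); the wrist camera has in their place "T_tool_cam" (4x4, takes a point from camera to tool coordinates, whose origin is the TCP and whose axes are the tool frame's). Camera axes: x right, y down, z forward; pixel columns grow to the right and rows downward; lengths in m; the calibration is good to about 2 mm. A picture is of the moment at which its call begins: read the wrist's pose just before it. camera_model takes no time and is no camera call.
- arm.sign_off(): hands the job in, once; it reports no verdict.
The state is a dict: "t": time; "joint_pos": joint angles; "joint_velocities": joint speeds; "joint_efforts": joint torques, N m; "position": TCP position; "eef_rot": TCP orientation; "force": force on the tool from outside, world axes, zero at the start; "moment": the same for the moment, N m; "finger_gap": opening from 0.0 (shut) to 1.0 (fully open).
Only numpy, scipy, OpenCV 4.12 (cv2) and the standard library are available. Lean on these libraries where they do the work, as an engineer would, in place of code of your own. Each camera call takes 0.05 s, during which the arm holds its last target.

### The job

The tile trolley's spoked wheel sits in the bench wheel stand with a freshly fitted, still soft tyre. Push its spokes round gently with the fingertips, one after another as needed, until the valve is at the very bottom of the rim and its stem points straight up at the hub, ready for the air chuck; leave the wheel standing still. Do not grip a spoke, keep off the tyre and the valve, and leave the stand and everything else on the bench where it is.

Things in the scene. Friction and masses are not known exactly. Their poses are not given: they have to be found in the camera images.
- stand: Loose blue steel wheel stand, 9 kg. Origin: underside centre of its base plate (280 mm in x, 340 in y, 12 thick). The axle lies along its x axis, away from the robot at yaw 0 (yaw up to +/-0.25 rad). At x = -47 and +47 mm an A-frame of bars 8 mm thick, 24 wide, runs from y = +/-125 mm up to a 46 mm square plate and axle nut (nut ends at x = +/-63 mm). Above the hub the wheel's faces are open.
- hub (a point): Centre of the wheel, on the axle midway through the wheel's width, 230 mm above the bench. Same axes as the stand.
- wheel (a joint): Turn of the wheel about the stand's x axis, rad, right-handed: grows as the wheel turns clockwise seen from the robot (its top moves to -y). 0 or 2 pi = valve at the bottom, stem straight up. Turns either way without stops, against bearing drag of 0.2 N m that halts it soon after a push ends. Starts between 1.3 and 4.98.
- spokes: Moulded grey wheel centre: rim and five straight spokes 72 degrees apart. Origin at the hub centre, x along the axle, z the way the stem points. One spoke lies along +z, opposite the valve, which sits midway between two spokes. Spokes 16 mm wide, 32 deep (x = -16 to +16 mm), reaching from the hub (31 mm radius) to the rim's inner face (138 mm radius). Rim 34 mm wide.
- tyre: Black rubber tyre round the rim, 401 mm outside diameter, 47 mm wide (x = -23.5 to +23.5 mm), inner radius about 155 mm. Origin at the hub centre, axes as the spokes. Not to be pressed on.
- valve: Valve: stem 9 mm thick with a black cap 11 mm thick, standing 42 mm in from the rim's inner face towards the hub. Origin at the hub centre; its z axis is the direction in which the stem points (root to tip). Not to be pressed on.
- valve_tip (a point): Tip of the valve cap, 97 mm from the hub centre.
- cap_tin: Round aluminium tin, 60 mm across, 22 mm high, standing on the stand's base plate. Origin: centre of its underside. Leave alone.
- tyre_lever: Steel tyre lever, about 190 mm long along its x, 12 mm high, lying left of the stand. Leave alone.
- soap_bottle: White bottle, 60 mm across, 165 mm high, right of the stand. Origin: centre of its underside. Leave alone.
- spanner: Steel spanner, about 200 mm long along its x, 12 mm high, lying right of the stand. Leave alone.
- gauge: Pencil tyre gauge, about 165 mm long along its x, 14 mm high, lying between the robot and the stand. Leave alone.
- grease_jar: White jar with a black lid, 72 mm across, 75 mm high. Origin: centre of its underside. Leave alone.
- valve_can: Plain steel can, 66 mm across, 100 mm high. Origin: centre of its underside. Leave alone.
- tile_stack: Block of four wooden tiles glued together, 42 x 25 x 44 mm. Origin: centre of its underside. Leave alone.
- ribs_cw: The five spokes' flanks that face clockwise as seen from the robot: a rib 5 mm thick, 28 mm deep, along each spoke. Origin and axes as the spokes. Pushed by a finger that turns the wheel anticlockwise.
- ribs_ccw: The five spokes' flanks that face anticlockwise as seen from the robot, made alike. Origin and axes as the spokes. Pushed by a finger that turns the wheel clockwise.

How it is judged:
On the way:
1. the fingers push on the spoked centre of the wheel (contact force between the fingers and spokes above 0.3 N), for 0.05 s.
At the end, for the whole second after the job is handed in: The valve is at the bottom of the rim with its stem within 0.1 rad (about 6 degrees) of straight up, the wheel stands still (under 0.03 rad/s), and the stand is within 15 mm of where it began (angle between valve's own z axis and vertical below 0.1 rad and height (world z) of valve_tip below 0.15 m and velocity of joint wheel between -0.03 and 0.03 rad/s and distance of each of stand, hub from where it was at the start of the episode below 0.015 m); the robot touches nothing.
It fails at once if the tyre is pressed on (over 4 N) (contact force between any of the fingers, the arm and tyre above 4 N).
It fails at once if the valve is pushed on (over 1.5 N) (contact force between any of the fingers, the arm and valve above 1.5 N).
It fails at once if a spoke is pinched (both flanks pressed at once, over 2 N each) or forced (over 80 N) ((contact force between the fingers and ribs_cw above 2 N and contact force between the fingers and ribs_ccw above 2 N) or contact force between the fingers and spokes above 80 N).
It fails at once if the stand is shoved, tipped or lifted (over 15 mm) (distance of any of hub, stand from where it was at the start of the episode above 0.015 m).
It fails at once if something else on the bench is moved (over 20 mm) or lifted (distance of any of cap_tin, tyre_lever, soap_bottle, spanner, gauge, grease_jar, valve_can, tile_stack from where it was at the start of the episode above 0.02 m).
It also fails if it takes over 58 s, if anything falls off the work surface, if the arm or the gripper's body presses on something with over 40 N, if the wrist force passes 120 N, or if a joint passes its speed limit or range.

## Working session

There is one attempt and no reset: what is moved stays moved. The work goes in short steps, Python scripts to look and compute and a shell command to move; the robot and the scene stay as the last step left them, time stands still between calls to the robot, and variables do not carry over. Pictures are saved under pics/ and viewed, and the job is handed in when it is done.

```bash
mkdir -p pics; ls; cat > h.py <<'E'
import numpy as np,cv2
from station import arm
def snap(n,f):
    p,d=arm.snapshot(n); cv2.imwrite('pics/'+f+'.png',p[:,:,::-1]); np.save('pics/'+f+'.npy',d); return p,d
def world(n,d,u,v):
    c=arm.camera_model(n);K=np.array(c['mtx']);E=np.array(c['extrinsics'])
    z=d[v,u];P=np.stack([(u-K[0,2])/K[0,0]*z,(v-K[1,2])/K[1,1]*z,z,np.ones_like(z)],-1)
    return (P@E.T)[...,:3]
def proj(n,P):
    c=arm.camera_model(n);K=np.array(c['mtx']);E=np.linalg.inv(np.array(c['extrinsics']))
    q=E[:3,:3]@np.array(P)+E[:3,3]; q=K@q; return q[:2]/q[2]
E
python3 - <<'E'
from h import *
snap('scene','s0');snap('top','t0')
for n in('scene','top'):print(arm.camera_model(n))
print(arm.get_state(), arm.tips_ahead)
E
```

```text
pics
{'mtx': array([[575.91815105,   0.        , 321.3832792 ],
       [  0.        , 575.91815105, 241.28460139],
       [  0.        ,   0.        ,   1.        ]]), 'extrinsics': array([[-0.71293178,  0.43031407, -0.55367687,  1.30722072],
       [ 0.70105905,  0.45498991, -0.54909051,  0.75355194],
       [ 0.01563602, -0.77962426, -0.62605234,  1.01263118],
       [ 0.        ,  0.        ,  0.        ,  1.        ]])}
{'mtx': array([[624.47625265,   0.        , 316.89054548],
       [  0.        , 624.47625265, 230.10399429],
       [  0.        ,   0.        ,   1.        ]]), 'extrinsics': array([[-0.01257596, -0.99737254,  0.07134334,  0.42110696],
       [-0.99991468,  0.01229168, -0.00442234,  0.02213296],
       [ 0.00353379, -0.07139286, -0.99744201,  1.71021205],
       [ 0.        ,  0.        ,  0.        ,  1.        ]])}
{'t': 0.1, 'joint_pos': array([-1.27681254e+00,  1.16457327e-01,  1.44218197e+00, -1.29301853e-05,
        1.58398684e+00, -3.77723097e-02]), 'joint_velocities': array([-0.00064033,  0.00018052, -0.00295491,  0.00075211, -0.00022651,
        0.00018865]), 'joint_efforts': array([ 2.62811780e-03, -7.22896600e+01, -6.23865080e+01,  7.81902345e-02,
        2.27797410e-02, -5.92157039e-05]), 'position': array([ 0.21979881, -0.63800484,  0.19607624]), 'eef_rot': array([ 0.57540391,  0.4107973 ,  0.57598802, -0.41035805]), 'force': array([ 1.21995238, -0.16991607, -0.06481691]), 'moment': array([-0.01512882, -0.00755338,  0.01162973]), 'finger_gap': 1.0033797153776416} 0.014
```

View pics/s0.png

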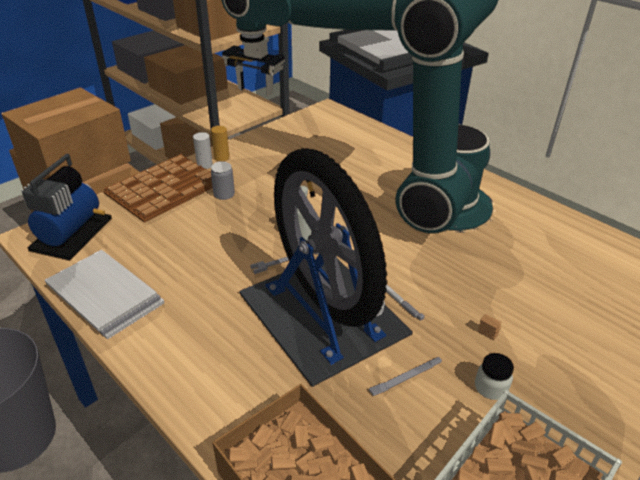

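View pics/t0.png

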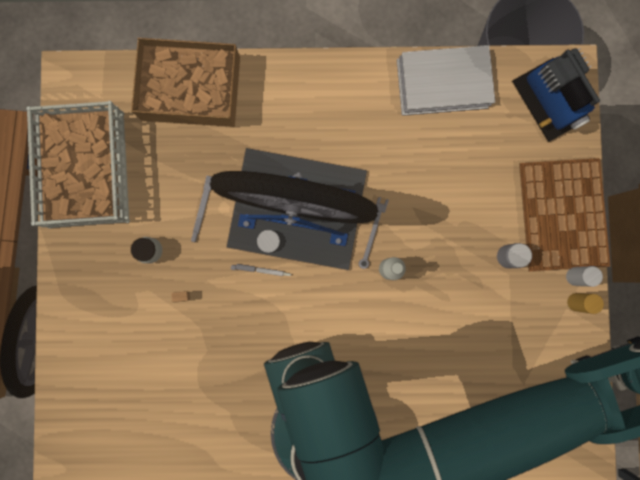

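```bash
python3 - <<'E'
from h import *
p=cv2.imread('pics/s0.png');c=p[130:390,220:430];cv2.imwrite('pics/s0c.png',cv2.resize(c,None,fx=2.3,fy=2.3,interpolation=cv2.INTER_CUBIC))
m=arm.camera_model('top');K=np.array(m['mtx']);E=np.array(m['extrinsics'])
C=[]
for u,v in[(247,149),(368,170),(351,268),(228,247)]:
    r=E[:3,:3]@np.linalg.solve(K,[u,v,1]);s=(0.012-E[2,3])/r[2];C.append(E[:3,3]+s*r)
C=np.array(C);print(C)
print('center',C.mean(0))
a=(C[0]-C[3]+C[1]-C[2]);print('yaw',np.arctan2(a[1],a[0]),[np.linalg.norm(C[i]-C[i-1]) for i in range(4)])
b=(C[0]-C[1]+C[3]-C[2]);print(np.arctan2(-b[0],b[1]))
E
```

```text
[[ 0.76860295  0.20403731  0.012     ]
 [ 0.70630532 -0.12781959  0.012     ]
 [ 0.43828508 -0.07670403  0.012     ]
 [ 0.49948616  0.25692657  0.012     ]]
center [0.60316988 0.06411007 0.012     ]
yaw -0.19126126927360904 [np.float64(0.27426469137761145), np.float64(0.33765366709701033), np.float64(0.2728509703365478), np.float64(0.33919750524941894)]
-0.18348893201322283
```

View pics/s0c.png

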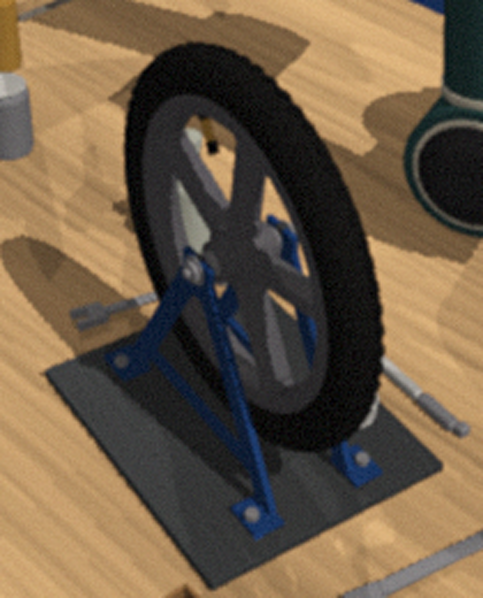

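```bash
cat >> h.py <<'E'
YAW=-0.187;HUB=np.array([0.603,0.064,0.23])
AX=np.array([np.cos(YAW),np.sin(YAW),0]);AY=np.array([-np.sin(YAW),np.cos(YAW),0]);AZ=np.array([0,0,1.])
def wp(x,y,z): return HUB+x*AX+y*AY+z*AZ
def rad(th,r,x=0): # point at radius r along direction th (0=+z, grows to -y)
    return wp(x,-r*np.sin(th),r*np.cos(th))
def overlay(n,f,th,out,crop,fx):
    p=cv2.imread('pics/'+f+'.png');x0,x1,y0,y1=crop
    c=cv2.resize(p[y0:y1,x0:x1],None,fx=fx,fy=fx,interpolation=cv2.INTER_CUBIC)
    q=lambda P:tuple(int(t) for t in (proj(n,P)-[x0,y0])*fx)
    for k in range(5):
        a=th+k*2*np.pi/5
        cv2.line(c,q(rad(a,.031)),q(rad(a,.138)),(0,255,0),1)
    cv2.line(c,q(rad(th+np.pi,.097)),q(rad(th+np.pi,.138)),(0,0,255),1)
    for x,col in((.0235,(255,255,0)),(-.0235,(255,0,255))):
        for r in(.2005,.155):
            pts=np.array([q(rad(a,r,x)) for a in np.linspace(0,6.3,80)]);cv2.polylines(c,[pts],True,col,1)
    cv2.imwrite('pics/'+out+'.png',c)
E
python3 - <<'E'
from h import *
for th in np.arange(2,5,.1):print(round(th,2),proj('scene',rad(th+np.pi,.097)))
overlay('scene','s0',3.3,'s0o',(220,430,130,390),2.3)
E
```

```text
2.0 [348.84602256 245.39632365]
2.1 [347.75089064 240.9588971 ]
2.2 [346.40048962 236.47664631]
2.3 [344.81018957 232.00400887]
2.4 [342.99890947 227.59560804]
2.5 [340.98878915 223.30523913]
2.6 [338.80477723 219.1848724 ]
2.7 [336.47414998 215.2837084 ]
2.8 [334.02597903 211.64731842]
2.9 [331.49056811 208.31689825]
3.0 [328.89887958 205.32865675]
3.1 [326.28197113 202.71335355]
3.2 [323.6704611  200.49599235]
3.3 [321.09403827 198.69566856]
3.4 [318.58102862 197.32556318]
3.5 [316.1580277  196.39306928]
3.6 [313.84960332 195.90003282]
3.7 [311.67807003 195.84308694]
3.8 [309.66333311 196.21405765]
3.9 [307.82279757 197.00041866]
4.0 [306.17133538 198.18577458]
4.1 [304.72130304 199.75035358]
4.2 [303.48260055 201.67149332]
4.3 [302.46276293 203.92410705]
4.4 [301.66707557 206.48111958]
4.5 [301.0987053  209.31386608]
4.6 [300.75883982 212.39244912]
4.7 [300.64682935 215.6860521 ]
4.8 [300.76032514 219.16320902]
4.9 [301.09541075 222.7920323 ]
```

View pics/s0o.png

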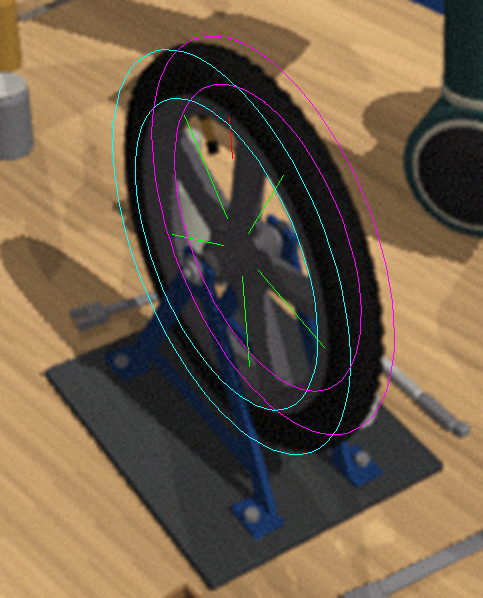

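```bash
python3 - <<'E'
from h import *
for n,f in(('scene','s0'),('top','t0')):
    d=np.load(f'pics/{f}.npy');V,U=np.mgrid[0:480,0:640];W=world(n,d,U,V)
    L=W-HUB;l=np.stack([L@AX,L@AY,L[...,2]],-1)
    r=np.hypot(l[...,1],l[...,2]);m=(d>0)&(abs(l[...,0])<.06)&(r<.23)&(r>.16)&(W[...,2]>.06)
    q=l[m];print(n,len(q),'x pct',np.percentile(q[:,0],[2,10,50,90,98]),'rmax',np.percentile(r[m],[50,90,98]),'zmax',np.percentile(q[:,2],[99,99.8]))
    print(' y',np.percentile(q[:,1],[1,99]))
    if n=='scene':
        # back face plane
        A=q[(q[:,2]>-0.1)&(r[m]<.19)]
        s=np.linalg.lstsq(np.c_[A[:,1:],np.ones(len(A))],A[:,0],rcond=None)[0];print('plane',s)
    else:
        A=q[q[:,2]>.0];
        for y0 in np.arange(-.2,.21,.05):
            b=A[abs(A[:,1]-y0)<.01]; 
            if len(b)>5:print(round(y0,2),len(b),np.percentile(b[:,0],[3,50,97]),np.percentile(b[:,2],[50,95]))
    T=W[(d>0)&(abs(l[...,0])<.06)&(r<.23)&(r>.15)&(W[...,2]>.25)]
print(proj('scene',wp(.063,0,0)),proj('top',wp(0,0,.2005)))
p=cv2.imread('pics/t0.png');cv2.imwrite('pics/t0c.png',cv2.resize(p[130:300,180:430],None,fx=3,fy=3,interpolation=cv2.INTER_CUBIC))
E
```

```text
scene 6573 x pct [-0.01089003 -0.00125759  0.02042451  0.02690907  0.05211203] rmax [0.19367674 0.20406465 0.20629251] zmax [0.20090999 0.2022097 ]
 y [-0.16989836  0.2042828 ]
plane [0.01084682 0.00343167 0.02402044]
top 4186 x pct [-0.04727312 -0.02361033 -0.00885427  0.01301304  0.01935161] rmax [0.19558583 0.20387705 0.20673376] zmax [0.20268598 0.20528393]
 y [-0.18379275  0.19094635]
-0.2 13 [-0.01788173 -0.00867291  0.00334675] [0.03013465 0.04084131]
-0.15 180 [-0.02608081 -0.00865412  0.01644848] [0.11915076 0.13529321]
-0.1 204 [-0.02539395 -0.00635282  0.01771007] [0.16557237 0.1759081 ]
-0.05 212 [-0.02446433 -0.00545626  0.01827658] [0.18910586 0.19688093]
-0.0 216 [-0.02445839 -0.00464392  0.0191019 ] [0.19737561 0.2040677 ]
0.05 205 [-0.02369584 -0.00411993  0.01909917] [0.19251399 0.19906228]
0.1 195 [-0.0233244  -0.00383822  0.01916498] [0.17345257 0.18170765]
0.15 164 [-0.02302582 -0.00517736  0.01946951] [0.13541269 0.14751882]
0.2 45 [-0.02027159 -0.00721893  0.01056998] [0.05972169 0.07855124]
[299.88674069 248.15965815] [293.31427578 186.73355862]
```

View pics/t0c.png

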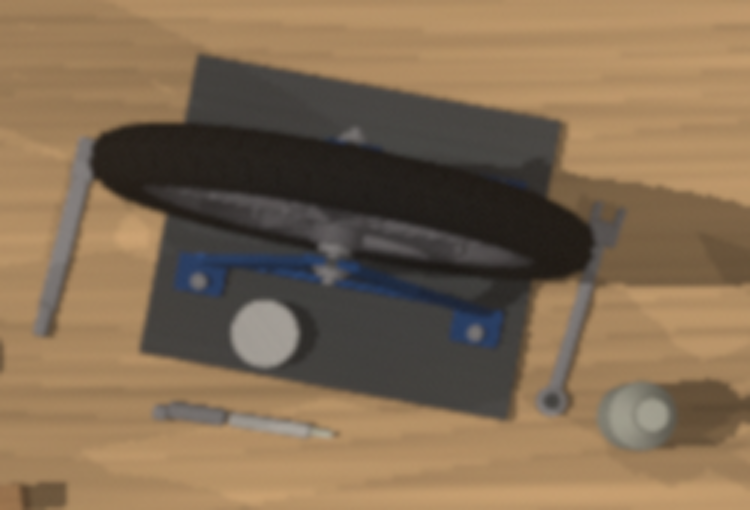

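```bash
sed -i 's/^YAW=.*/YAW=-0.195;HUB=np.array([0.602,0.0665,0.23])/' h.py; python3 - <<'E'
from h import *
overlay('scene','s0',3.75,'s0p',(220,430,130,390),2.3)
print(np.round([wp(0,y,.2) for y in (-.1,0,.1)],3))
d=np.load('pics/t0.npy')
for n,(u,v) in dict(tin=(268,241),bottle=(392,268),gaugeL=(240,267),gaugeR=(286,274),spR=(365,262),levL=(196,238),spB=(380,205)).items():print(n,world('top',d,u,v))
E
```

```text
[[ 0.583 -0.032  0.43 ]
 [ 0.602  0.066  0.43 ]
 [ 0.621  0.165  0.43 ]]
tin [0.51341523 0.14662555 0.03134477]
bottle [ 0.4354687  -0.16914952  0.16480785]
gaugeL [0.44472729 0.22413756 0.01514089]
gaugeR [4.24274878e-01 1.00416463e-01 3.35675748e-04]
spR [ 0.4539107  -0.11431264  0.02072829]
levL [ 0.52615123  0.34723144 -0.00545866]
spB [ 0.60930495 -0.15889152  0.01179535]
```

View pics/s0p.png

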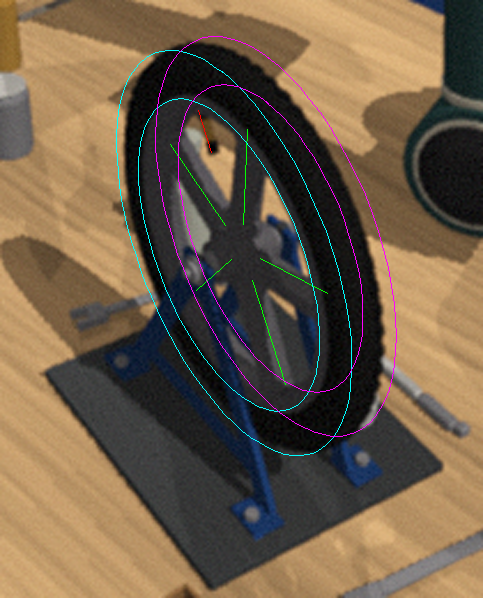

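```bash
cat >> h.py <<'E'
from scipy.spatial.transform import Rotation as Ro
def pose():
    s=arm.get_state();w,x,y,z=s['eef_rot'];return np.array(s['position']),Ro.from_quat([x,y,z,w]),s
def target(sgn=1,zv=None):
    x=AX; z=np.array(zv,float) if zv is not None else sgn*AY; y=np.cross(z,x); return Ro.from_matrix(np.stack([x,y,z],1))
def loc(p): L=p-HUB; return np.array([L@AX,L@AY,L[2]])*1000
def rep(T=None):
    p,R,s=pose();tip=p+R.as_matrix()[:,0]*.014
    print('t',round(s['t'],2),'p',p.round(4),'tip loc mm',loc(tip).round(1),'F',np.round(s['force'],1),'gap',round(s['finger_gap'],2),'q',np.round(s['joint_pos'],2))
    if T is not None: print(' rot err deg',np.degrees((T*R.inv()).as_rotvec()).round(1))
E
python3 - <<'E'
from h import *
p,R,s=pose();print(R.as_matrix().round(3))
for n,T in dict(py=target(1),my=target(-1),up=target(zv=[0,0,1]),dn=target(zv=[0,0,-1])).items():print(n,np.degrees((T*R.inv()).as_rotvec()).round(1))
rep()
E
```

```text
[[-0.     0.945  0.326]
 [ 0.001  0.326 -0.945]
 [-1.     0.    -0.001]]
py [-114.    -7.9  110.3]
my [  6.2 -90.7 -23.7]
up [-61.4 -70.5  46.6]
dn [ 79.  -68.8 -90.9]
t 0.1 p [ 0.2198 -0.638   0.1961] tip loc mm [-238.5 -765.2  -47.9] F [ 1.2 -0.2 -0.1] gap 1.0 q [-1.28  0.12  1.44 -0.    1.58 -0.04]
```

```bash
python3 -m pendant '[[[0.6,1.5,3.5,0,0,0,-1],[0.6,1.5,3.5,0,0,0,-1],[0.6,1.5,3.5,0,0,0,-1],[0.6,1.5,3.5,0,0,0,-1],[0.6,1.5,3.5,0,0,0,-1],[1.2,3.5,1.5,0,0,0,-1],[1.2,3.5,1.5,0,0,0,-1],[1.2,3.5,1.5,0,0,0,-1],[1.2,3.5,1.5,0,0,0,-1],[1.2,3.5,1.5,0,0,0,-1]]]' 10
python3 -c "
from h import *
rep(target(-1))"
```

```text
t: 0.93
position: [0.3077, -0.3786, 0.4451]
eef_rot: [0.569, 0.416, 0.58, -0.409]
force: [0.8, -0.5, -0.3]
finger_gap: 0.333
t 0.93 p [ 0.3077 -0.3786  0.4451] tip loc mm [-202.6 -493.5  201.1] F [ 0.8 -0.5 -0.3] gap 0.33 q [-0.94 -0.23  1.37  0.01  2.02  0.3 ]
 rot err deg [  5.  -90.8 -24.1]
```

```bash
python3 -m pendant '[[[1.3,3.5,0.8,0.4,-6,-1.6,-1],[1.3,3.5,0.8,0.4,-6,-1.6,-1],[1.3,3.5,0.8,0.4,-6,-1.6,-1],[1.3,3.5,0.8,0.4,-6,-1.6,-1],[1.3,3.5,0.8,0.4,-6,-1.6,-1],[1.3,3.5,0.5,0.4,-6,-1.6,-1],[1.3,3.5,0.5,0.4,-6,-1.6,-1],[1.3,3.5,0.5,0.4,-6,-1.6,-1],[1.3,3.5,0.5,0.4,-6,-1.6,-1],[1.3,3.5,0.5,0.4,-6,-1.6,-1]]]'
python3 -c "
from h import *
rep(target(-1))"
```

```text
t: 1.77
position: [0.4791, -0.0673, 0.5267]
eef_rot: [0.695, 0.647, 0.219, -0.224]
force: [0.1, -1.2, -0.4]
finger_gap: 0.004
t 1.77 p [ 0.4791 -0.0673  0.5267] tip loc mm [ -83.5 -153.3  288.4] F [ 0.1 -1.2 -0.4] gap 0.0 q [-0.37 -0.83  1.82  0.28  1.26  1.19]
 rot err deg [  0.4 -36.8 -10.4]
```

```bash
python3 -m pendant '[[[0.3,2.5,-1,0.1,-5.2,-1.5,-1],[0.3,2.5,-1,0.1,-5.2,-1.5,-1],[0.3,2.5,-1,0.1,-5.2,-1.5,-1],[0.2,2.5,-1,0.1,-5.2,-1.5,-1],[0.2,2.5,-1,0.1,-5.2,-1.5,-1],[0,2.5,-1.5,0,-5.2,-1.5,-1],[0,2.5,-1.5,0,-5.2,-1.5,-1],[0,2.5,-1.5,0,0,0,-1],[0,2.5,-1.5,0,0,0,-1],[0,2,-1.5,0,0,0,-1]]]'
python3 -c "
from h import *
rep(target(-1))"
```

```text
t: 2.6
position: [0.5609, 0.1313, 0.4442]
eef_rot: [0.704, 0.696, 0.02, -0.141]
force: [0.0, 0.4, -0.1]
finger_gap: 0.007
t 2.6 p [0.5609 0.1313 0.4442] tip loc mm [-39.2  55.8 211. ] F [ 0.   0.4 -0.1] gap 0.01 q [ 0.56 -0.75  2.12 -1.06  0.85  2.62]
 rot err deg [ -0.7 -13.1  -1.2]
```

```bash
cat >> h.py <<'E'
def tp(pitch,yaw=YAW):
    a=np.radians(pitch);h=np.array([np.cos(yaw),np.sin(yaw),0]);x=np.cos(a)*h-np.sin(a)*AZ
    z=np.array([np.sin(yaw),-np.cos(yaw),0]);return Ro.from_matrix(np.stack([x,np.cross(z,x),z],1))
E
python3 - <<'E'
from h import *
for a in (20,30,40):rep(tp(a))
rep(tp(30,0))
E
```

```text
t 2.6 p [0.5609 0.1313 0.4442] tip loc mm [-39.2  55.8 211. ] F [ 0.   0.4 -0.1] gap 0.01 q [ 0.56 -0.75  2.12 -1.06  0.85  2.62]
 rot err deg [ 3.   6.6 -1.5]
t 2.6 p [0.5609 0.1313 0.4442] tip loc mm [-39.2  55.8 211. ] F [ 0.   0.4 -0.1] gap 0.01 q [ 0.56 -0.75  2.12 -1.06  0.85  2.62]
 rot err deg [ 4.8 16.4 -1.7]
t 2.6 p [0.5609 0.1313 0.4442] tip loc mm [-39.2  55.8 211. ] F [ 0.   0.4 -0.1] gap 0.01 q [ 0.56 -0.75  2.12 -1.06  0.85  2.62]
 rot err deg [ 6.6 26.3 -1.8]
t 2.6 p [0.5609 0.1313 0.4442] tip loc mm [-39.2  55.8 211. ] F [ 0.   0.4 -0.1] gap 0.01 q [ 0.56 -0.75  2.12 -1.06  0.85  2.62]
 rot err deg [ 3.1 16.8  9.4]
```

```bash
python3 -m pendant '[[[-1.2,0,0,0.8,3.5,-0.2,-1],[-1.2,0,0,0.8,3.5,-0.2,-1],[-1.2,0,0,0.8,3.5,-0.2,-1],[-1.2,0,0,0.8,3.5,-0.2,-1],[-1,0,0,0.8,3.5,-0.2,-1],[-1,0,0,0.8,0,0,-1],[0,0,-1,0,0,0,-1],[0,0,-1,0,0,0,-1],[0,0,-1,0,0,0,-1],[0,0,-1,0,0,0,-1]]]'
python3 -c "
from h import *
rep(tp(30))"
```

```text
t: 3.43
position: [0.4889, 0.1384, 0.3897]
eef_rot: [0.662, 0.692, 0.137, -0.252]
force: [-0.1, -0.0, 0.0]
finger_gap: 0.009
t 3.43 p [0.4889 0.1384 0.3897] tip loc mm [-113.    48.9  152.3] F [-0.1 -0.   0. ] gap 0.01 q [ 0.62 -0.81  2.08 -0.72  1.14  2.4 ]
 rot err deg [-0.1 -2.1 -1.5]
```

```bash
python3 -m pendant '[[[0.26,0.3,-1.7,0,0,0,-1],[0.26,0.3,-1.7,0,0,0,-1],[0.26,0.3,-1.7,0,0,0,-1],[0.26,0.3,-1.7,0,-0.5,0,-1],[0.26,0.3,-1.7,0,-0.5,0,-1],[0.26,0.3,-1.7,0,-0.5,-0.5,-1],[0.26,0.3,-1.7,0,-0.5,-0.5,-1],[0.26,0.3,-1.7,0,0,-0.5,-1],[0.26,0.3,-1.7,0,0,0,-1],[0.26,0.3,-1.7,0,0,0,-1]]]'
python3 -c "
from h import *
rep(tp(30))
snap('scene','s1');snap('wrist','w1')
overlay('scene','s1',3.75,'s1o',(220,430,130,390),2.3)"
```

```text
t: 4.27
position: [0.5134, 0.1666, 0.1929]
eef_rot: [0.664, 0.695, 0.116, -0.249]
force: [0.6, 0.3, -0.3]
finger_gap: 0.005
t 4.27 p [0.5134 0.1666 0.1929] tip loc mm [-94.2  81.  -44.1] F [ 0.6  0.3 -0.3] gap 0.0 q [ 0.67 -0.67  2.34 -0.98  0.92  2.83]
 rot err deg [ 0.4 -0.1 -0.1]
```

View pics/s1o.png

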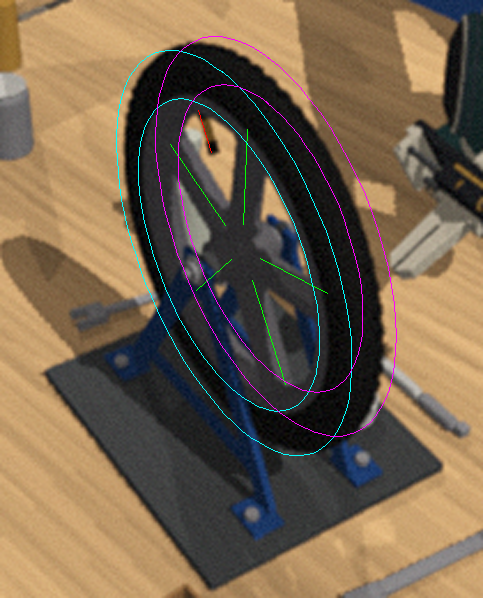

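View pics/w1.png

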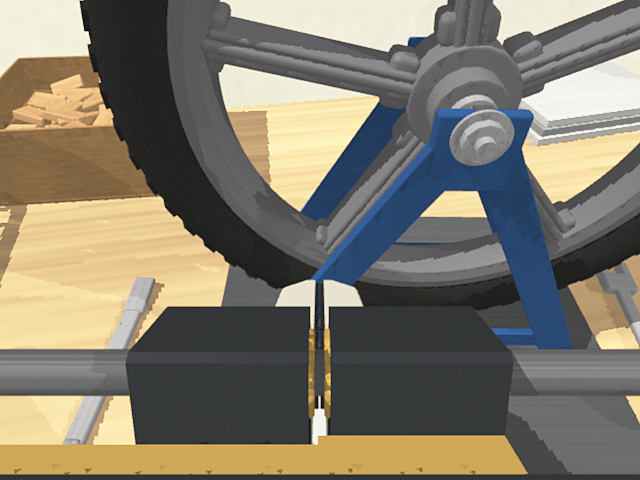

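```bash
cat >> h.py <<'E'
def wproj(P,pR=None):
    p,R,s=pose();m=arm.camera_model('wrist');K=np.array(m['mtx']);T=np.array(m['T_tool_cam'])
    M=np.eye(4);M[:3,:3]=R.as_matrix();M[:3,3]=p;E=np.linalg.inv(M@T);q=K@(E[:3,:3]@np.array(P)+E[:3,3]);return q[:2]/q[2]
def wover(f,th,out):
    c=cv2.imread('pics/'+f+'.png');q=lambda P:tuple(int(t) for t in wproj(P))
    for k in range(5):
        a=th+k*2*np.pi/5;cv2.line(c,q(rad(a,.031,-.016)),q(rad(a,.138,-.016)),(0,255,0),1)
    a=th+np.pi;cv2.line(c,q(rad(a,.097)),q(rad(a,.138)),(0,0,255),2)
    cv2.polylines(c,[np.array([q(rad(a,.138,-.017)) for a in np.linspace(0,6.3,60)])],True,(255,255,0),1)
    cv2.circle(c,q(wp(-.063,0,0)),4,(0,0,255),1);cv2.imwrite('pics/'+out+'.png',c)
E
python3 -c "
from h import *
wover('w1',3.75,'w1o')"
```

```text
(no output)
```

View pics/w1o.png

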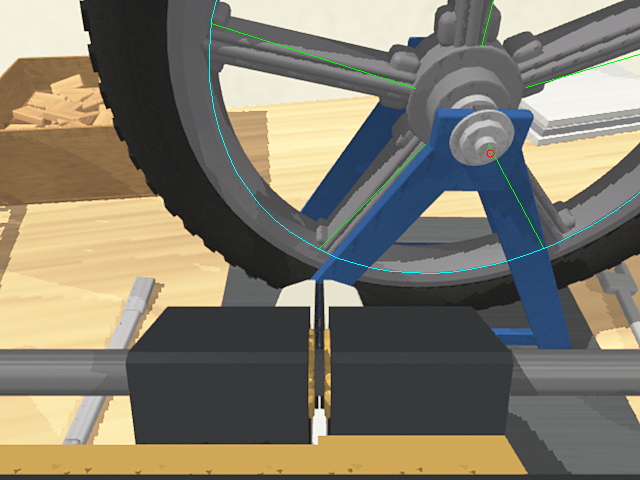

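```bash
python3 -m pendant '[[[1.0,-0.16,0.1,0,0,0,-1],[1.0,-0.16,0.1,0,0,0,-1],[1.0,-0.16,0.1,0,0,0,-1],[1.0,-0.16,0.1,0,0,0,-1],[1.0,-0.16,0.1,0,0,0,-1],[1.0,-0.16,0.1,0,0,0,-1],[1.0,-0.16,0.1,0,0,0,-1],[0.8,-0.16,0.1,0,0,0,-1],[0.6,-0.1,0.1,0,0,0,-1],[0.4,-0.1,0.1,0,0,0,-1]]]'
python3 -c "
from h import *
rep(tp(30))
snap('scene','s2');snap('wrist','w2')
overlay('scene','s2',3.7,'s2o',(220,430,130,390),2.3)
wover('w2',3.7,'w2o')"
```

```text
t: 5.2
position: [0.6116, 0.1481, 0.2057]
eef_rot: [0.665, 0.695, 0.116, -0.249]
force: [0.4, 0.6, -0.4]
finger_gap: 0.007
t 5.2 p [0.6116 0.1481 0.2057] tip loc mm [  5.8  81.9 -31.3] F [ 0.4  0.6 -0.4] gap 0.01 q [ 0.48 -0.47  2.2  -0.95  0.73  2.76]
 rot err deg [ 0.5 -0.1 -0.1]
```

View pics/s2o.png

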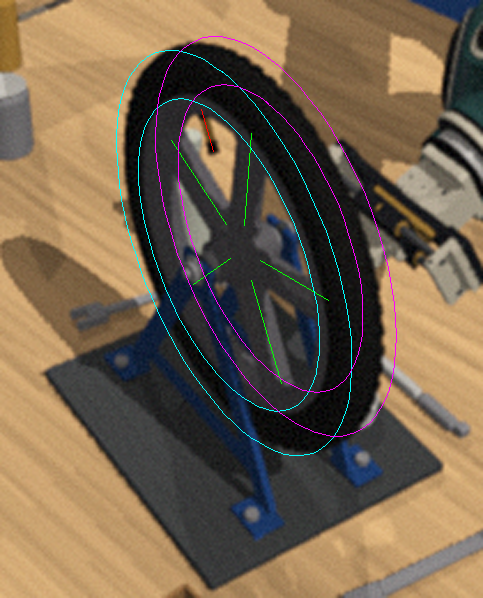

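View pics/w2o.png

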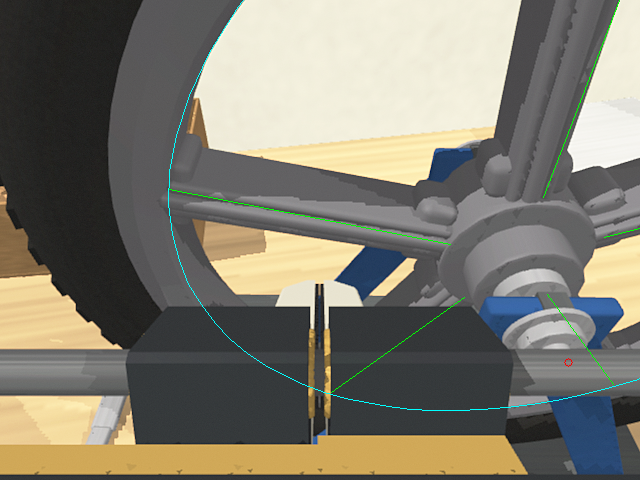

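```bash
cat >> h.py <<'E'
def arc(f1,n=10,r=85,tx=4,dzt=-7):
    p,R,s=pose();tip=p+R.as_matrix()[:,0]*.014;l=loc(tip)
    f0=np.arctan2(-l[1],l[2]-dzt);r0=np.hypot(l[1],l[2]-dzt);prev=l
    print('phi0',f0.round(3),'r0',r0.round(1))
    for i in range(1,n+1):
        f=f0+(f1-f0)*i/n;rr=r0+(r-r0)*min(1,i/5)
        c=np.array([l[0]+(tx-l[0])*i/n,-rr*np.sin(f),rr*np.cos(f)+dzt]);d=c-prev;prev=c
        print(np.round((d[0]*AX+d[1]*AY+d[2]*AZ)/10,2))
E
python3 -c "
from h import *
arc(-1.25)"
```

```text
phi0 -1.859 r0 85.4
[0.01 0.13 0.51]
[0.   0.09 0.51]
[-0.    0.06  0.52]
[-0.01  0.03  0.52]
[-0.01  0.    0.52]
[-0.02 -0.02  0.52]
[-0.02 -0.05  0.51]
[-0.03 -0.08  0.51]
[-0.04 -0.11  0.5 ]
[-0.04 -0.14  0.5 ]
```

```bash
python3 -m pendant '[[[0,0.13,0.5,0,0,0,-1],[0,0.1,0.5,0,0,0,-1],[0,0.06,0.5,0,0,0,-1],[0,0.03,0.5,0,0,0,-1],[0,0,0.5,0,0,0,-1],[-0.02,-0.02,0.5,0,0,0,-1],[-0.02,-0.05,0.5,0,0,0,-1],[-0.03,-0.08,0.5,0,0,0,-1],[-0.04,-0.11,0.5,0,0,0,-1],[-0.04,-0.14,0.5,0,0,0,-1]]]'
python3 -c "
from h import *
rep(tp(30))
snap('wrist','w3')
wover('w3',3.9,'w3o')
arc(-0.6)"
```

```text
t: 6.13
position: [0.608, 0.1488, 0.261]
eef_rot: [0.665, 0.695, 0.116, -0.248]
force: [-0.1, -0.3, 0.5]
finger_gap: 0.006
t 6.13 p [0.608  0.1488 0.261 ] tip loc mm [ 2.1 81.9 24. ] F [-0.1 -0.3  0.5] gap 0.01 q [ 0.48 -0.51  2.14 -0.87  0.8   2.63]
 rot err deg [ 0.5 -0.1 -0.2]
phi0 -1.193 r0 88.0
[-0.03 -0.26  0.45]
[-0.04 -0.28  0.43]
[-0.04 -0.31  0.41]
[-0.05 -0.33  0.39]
[-0.05 -0.35  0.37]
[-0.05 -0.32  0.38]
[-0.05 -0.34  0.36]
[-0.06 -0.37  0.34]
[-0.06 -0.38  0.32]
[-0.06 -0.4   0.3 ]
```

View pics/w3o.png

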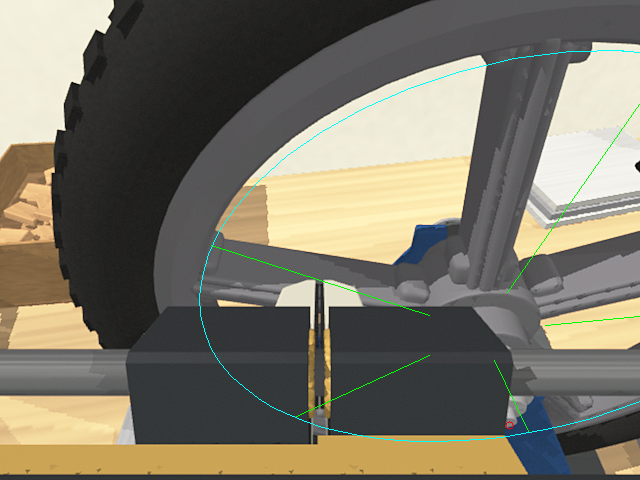

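```bash
python3 -c "
from h import *
snap('scene','s3')
p=cv2.imread('pics/s3.png');cv2.imwrite('pics/s3c.png',cv2.resize(p[130:390,220:480],None,fx=2.3,fy=2.3,interpolation=cv2.INTER_CUBIC))"
```

```text
(no output)
```

View pics/s3c.png

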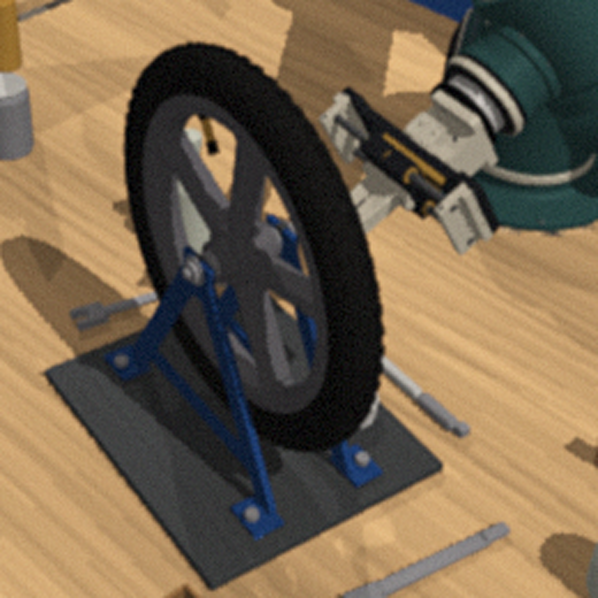

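```bash
python3 -c "
from h import *
d=np.load('pics/w3.npy');p,R,s=pose();m=arm.camera_model('wrist');K=np.array(m['mtx']);T=np.array(m['T_tool_cam']);M=np.eye(4);M[:3,:3]=R.as_matrix();M[:3,3]=p;E=M@T
print(T.round(3),K.round(0))
for u,v in [(240,255),(270,262),(300,272),(320,274),(350,265),(380,275),(250,285),(215,285),(230,292),(180,290),(175,260),(320,285),(300,295),(300,288),(340,290),(500,100),(520,150),(530,200),(480,200),(490,320)]:
    z=d[v,u];q=E@np.array([(u-K[0,2])/K[0,0]*z,(v-K[1,2])/K[1,1]*z,z,1]);print(u,v,z.round(3),loc(q[:3]).round(1))
"
```

```text
[[ 0.    -0.247  0.969 -0.188]
 [-0.    -0.969 -0.247  0.066]
 [ 1.    -0.    -0.     0.001]
 [ 0.     0.     0.     1.   ]] [[432.   0. 319.]
 [  0. 432. 240.]
 [  0.   0.   1.]]
240 255 0.21 [  5.6 119.5  30.8]
270 262 0.211 [  4.  105.1  27.7]
300 272 0.209 [-0.6 90.4 25.7]
320 274 0.212 [ 0.6 80.7 23. ]
350 265 0.219 [ 9.  65.4 20.5]
380 275 0.219 [ 5.5 50.2 16.9]
250 285 0.199 [-11.2 113.   28.3]
215 285 0.2 [-10.5 129.4  27.4]
230 292 0.199 [-13.7 122.1  26.3]
180 290 0.197 [-14.6 144.4  28.6]
175 260 0.183 [-14.3 142.3  48.2]
320 285 0.206 [-6.7 80.7 23.4]
300 295 0.16 [-38.9  88.3  56.1]
300 288 0.169 [-31.8  88.6  51.5]
340 290 0.165 [-34.4  73.2  53.7]
500 100 0.141 [ -6.6  22.8 117.4]
520 150 0.145 [-14.4  14.3 103.5]
530 200 0.637 [ 359.4 -229.9 -217.2]
480 200 0.172 [-4.9 17.5 74.4]
490 320 0.199 [-22.3   2.4  18. ]
```

```bash
python3 -c "
from h import *
d=np.load('pics/w3.npy');p,R,s=pose();m=arm.camera_model('wrist');K=np.array(m['mtx']);T=np.array(m['T_tool_cam'])
for x in(14,0,-5,-20,-40):
  for y in (-7.5,7.5):
    q=np.linalg.inv(T)@np.array([x/1000,y/1000,0.008,1]);u=K@q[:3];print(x,y,(u[:2]/u[2]).round(0),q[2].round(3))
for u in(300,340):
  for v in range(272,320,3):
    z=d[v,u];q=T@np.array([(u-K[0,2])/K[0,0]*z,(v-K[1,2])/K[1,1]*z,z,1]);print(u,v,(q[:3]*1000).round(1))
c=cv2.imread('pics/w3.png');cv2.imwrite('pics/w3c.png',cv2.resize(c[220:360,220:420],None,fx=4,fy=4))
"
```

```text
14 -7.5 [334. 283.] 0.213
14 7.5 [334. 254.] 0.21
0 -7.5 [335. 294.] 0.2
0 7.5 [335. 263.] 0.196
-5 -7.5 [335. 298.] 0.195
-5 7.5 [336. 266.] 0.191
-20 -7.5 [337. 311.] 0.18
-20 7.5 [337. 277.] 0.177
-40 -7.5 [339. 333.] 0.161
-40 7.5 [339. 295.] 0.157
300 272 [11.  -0.6 -8.5]
300 275 [11.1 -2.2 -8.5]
300 278 [ 7.4 -2.4 -8.4]
300 281 [ 6.6 -3.7 -8.4]
300 284 [-25.6   6.6  -6.9]
300 287 [-30.    7.   -6.7]
300 290 [-33.4   7.1  -6.5]
300 293 [-36.    6.8  -6.4]
300 296 [-38.1   6.5  -6.3]
300 299 [-41.9   6.9  -6.2]
300 302 [-43.7   6.5  -6.1]
300 305 [-47.9   7.1  -5.9]
300 308 [-111.2   33.1   -2.9]
300 311 [-112.9   33.2   -2.9]
300 314 [-114.5   33.4   -2.8]
300 317 [-115.5   33.2   -2.7]
340 272 [17.8 -2.9 11.1]
340 275 [16.8 -4.2 11.1]
340 278 [13.6 -4.6 11. ]
340 281 [12.7 -5.9 10.9]
340 284 [-26.5   6.9   9. ]
340 287 [-29.2   6.7   8.8]
340 290 [-32.2   6.6   8.7]
340 293 [-35.9   6.8   8.5]
340 296 [-38.5   6.7   8.4]
340 299 [-41.2   6.6   8.3]
340 302 [-44.8   6.9   8.1]
340 305 [-47.    6.7   8. ]
340 308 [-111.8   33.3    4.6]
340 311 [-112.9   33.2    4.6]
340 314 [-113.9   33.1    4.5]
340 317 [-113.7   32.4    4.6]
```

View pics/w3c.png

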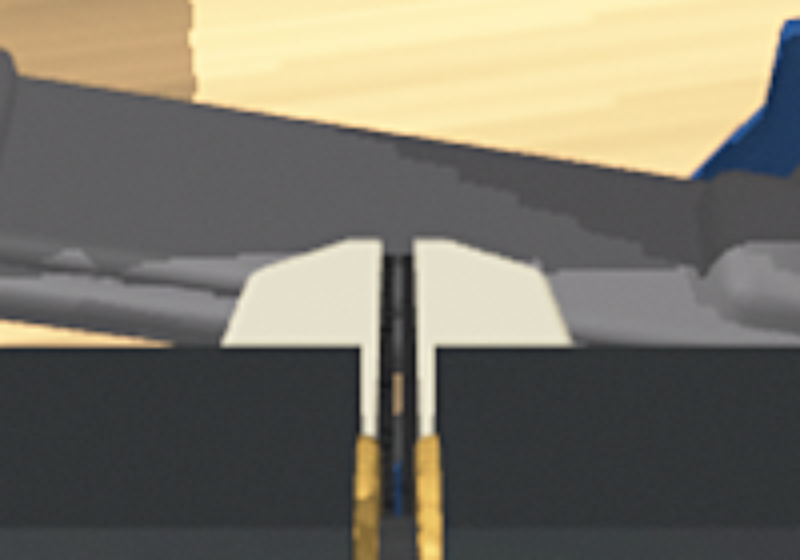

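```bash
python3 -c "
from h import *
p=np.array([.5134,.1666,.1929]);x=tp(30).as_matrix()[:,0];z=tp(30).as_matrix()[:,2]
for t in(.014,0,-.025,-.05,-.089):print(t,proj('scene',p+t*x).round(1),((proj('scene',p+t*x)-[220,130])*2.3).round(0))
c=cv2.imread('pics/s1.png');cv2.imwrite('pics/s1c.png',cv2.resize(c[170:300,370:480],None,fx=5,fy=5,interpolation=cv2.INTER_CUBIC))
p=np.array([.2198,-.638,.1961])
for t in(.014,0,-.025,-.089):print(t,proj('scene',p+[0,0,-t]).round(1))
c=cv2.imread('pics/s0.png');cv2.imwrite('pics/s0d.png',cv2.resize(c[20:130,200:310],None,fx=5,fy=5,interpolation=cv2.INTER_CUBIC))
"
```

```text
0.014 [380.8 259.3] [370. 297.]
0 [385.4 255. ] [380. 288.]
-0.025 [393.5 247.4] [399. 270.]
-0.05 [401.7 239.7] [418. 252.]
-0.089 [414.3 227.8] [447. 225.]
0.014 [256.3 102.8]
0 [256.   98.8]
-0.025 [255.6  91.6]
-0.089 [254.5  72.5]
```

View pics/s1c.png

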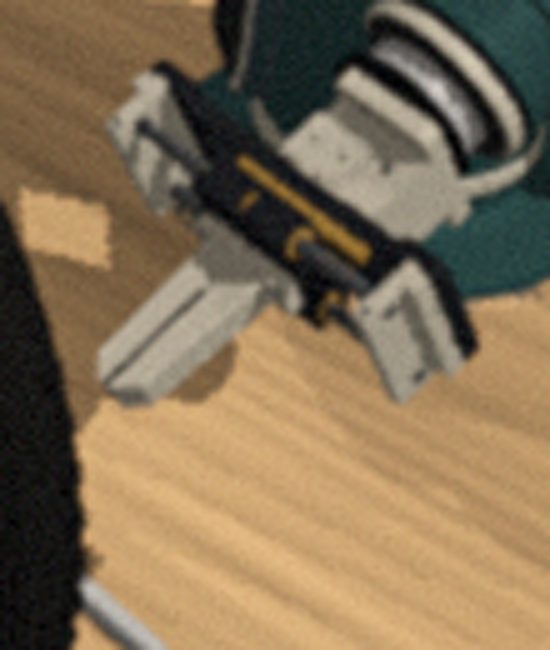

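View pics/s0d.png

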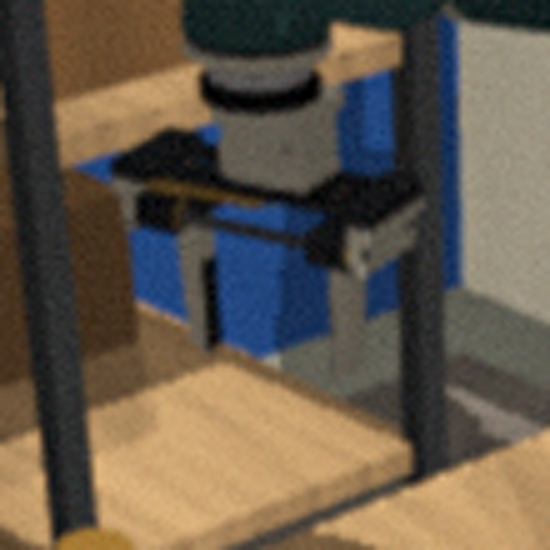

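```bash
sed -i 's/tip=p+R.as_matrix()\[:,0\]\*.014/tip=p-R.as_matrix()[:,0]*.026/' h.py; python3 -m pendant '[[[-0.2,0.1,-1.5,0,0,0,-1],[0,0.1,-1.5,0,0,0,-1],[0,0,-1.5,0,0,0,-1],[0,0,-1.5,0,0,0,-1],[0,0,-1.2,0,0,0,-1],[0.8,-0.15,0,0,0,0,-1],[0.8,-0.15,0,0,0,0,-1],[0.8,-0.15,0,0,0,0,-1],[0.8,-0.15,0,0,0,0,-1],[0.3,-0.05,0,0,0,0,-1]]]'
python3 -c "
from h import *
rep(tp(30))
snap('wrist','w4');snap('scene','s4')
p=cv2.imread('pics/s4.png');cv2.imwrite('pics/s4c.png',cv2.resize(p[130:390,220:480],None,fx=2.3,fy=2.3,interpolation=cv2.INTER_CUBIC))
"
```

```text
t: 7.07
position: [0.6448, 0.1431, 0.1894]
eef_rot: [0.665, 0.696, 0.115, -0.247]
force: [-0.1, -0.3, -0.3]
finger_gap: 0.003
t 7.07 p [0.6448 0.1431 0.1894] tip loc mm [  4.5  83.4 -27.6] F [-0.1 -0.3 -0.3] gap 0.0 q [ 0.43 -0.38  2.17 -0.99  0.65  2.79]
 rot err deg [ 0.3  0.2 -0.2]
```

View pics/w4.png

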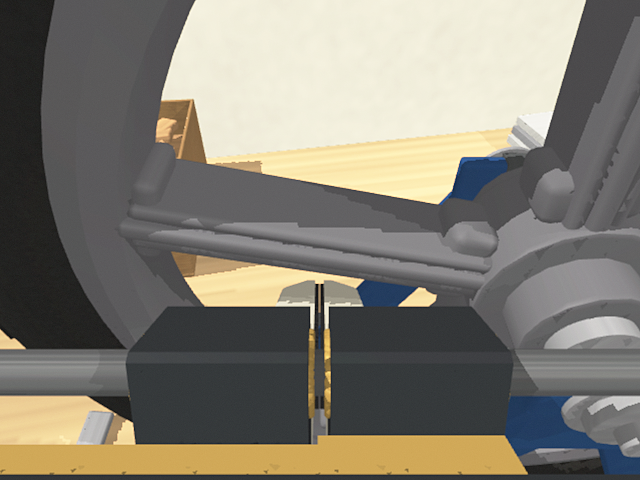

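View pics/s4c.png

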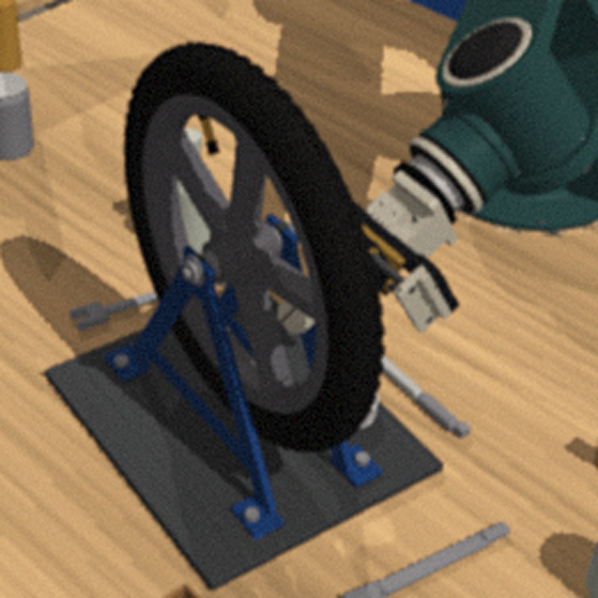

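```bash
python3 -c "
from h import *
arc(-1.2)"
```

```text
phi0 -1.816 r0 85.9
[0.02 0.09 0.52]
[0.01 0.06 0.52]
[0.01 0.03 0.53]
[-0.   -0.    0.53]
[-0.01 -0.03  0.52]
[-0.01 -0.05  0.52]
[-0.02 -0.08  0.52]
[-0.02 -0.11  0.51]
[-0.03 -0.14  0.5 ]
[-0.03 -0.17  0.49]
```

```bash
python3 -m pendant '[[[0.02,0.09,0.5,0,0,0,-1],[0.01,0.06,0.5,0,0,0,-1],[0.01,0.03,0.5,0,0,0,-1],[0,0,0.5,0,0,0,-1],[-0.01,-0.03,0.5,0,0,0,-1],[-0.01,-0.05,0.5,0,0,0,-1],[-0.02,-0.08,0.5,0,0,0,-1],[-0.02,-0.11,0.5,0,0,0,-1],[-0.03,-0.14,0.5,0,0,0,-1],[-0.03,-0.17,0.5,0,0,0,-1]]]'
python3 -c "
from h import *
rep(tp(30))
snap('scene','s5')
overlay('scene','s5',3.95,'s5o',(220,430,130,390),2.3)
arc(-0.6)"
```

```text
t: 8.0
position: [0.6414, 0.1388, 0.2417]
eef_rot: [0.664, 0.695, 0.116, -0.249]
force: [-0.7, 0.6, -4.0]
finger_gap: 0.005
t 8.0 p [0.6414 0.1388 0.2417] tip loc mm [ 2.1 78.6 24.7] F [-0.7  0.6 -4. ] gap 0.01 q [ 0.42 -0.44  2.12 -0.88  0.71  2.65]
 rot err deg [ 0.3 -0.1 -0.2]
phi0 -1.168 r0 85.4
[-0.03 -0.21  0.44]
[-0.03 -0.23  0.42]
[-0.03 -0.26  0.41]
[-0.04 -0.28  0.39]
[-0.04 -0.3   0.38]
[-0.05 -0.31  0.36]
[-0.05 -0.33  0.35]
[-0.05 -0.35  0.33]
[-0.06 -0.37  0.31]
[-0.06 -0.39  0.28]
```

View pics/s5o.png

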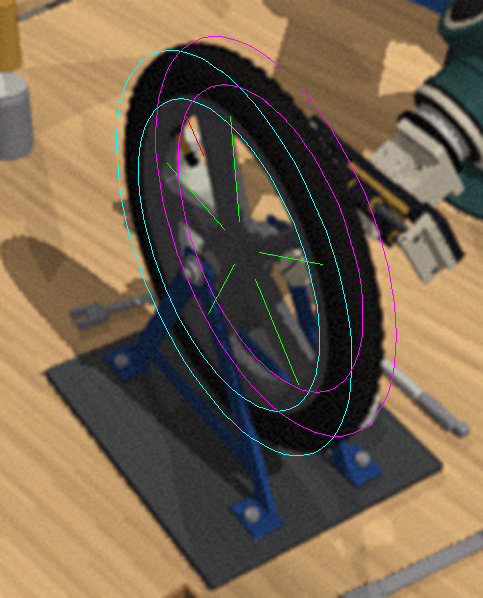

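```bash
python3 -m pendant '[[[-0.03,-0.21,0.44,0,0,0,-1],[-0.03,-0.23,0.42,0,0,0,-1],[-0.03,-0.26,0.41,0,0,0,-1],[-0.04,-0.28,0.4,0,0,0,-1],[-0.04,-0.3,0.38,0,0,0,-1],[-0.05,-0.31,0.36,0,0,0,-1],[-0.05,-0.33,0.35,0,0,0,-1],[-0.05,-0.35,0.33,0,0,0,-1],[-0.06,-0.37,0.31,0,0,0,-1],[-0.06,-0.39,0.28,0,0,0,-1]]]'
python3 -c "
from h import *
rep(tp(30))
arc(0.1)"
```

```text
t: 8.88
position: [0.637, 0.1061, 0.2849]
eef_rot: [0.664, 0.696, 0.116, -0.247]
force: [0.7, 1.3, -3.4]
finger_gap: 0.006
t 8.88 p [0.637  0.1061 0.2849] tip loc mm [ 4.1 45.6 67.8] F [ 0.7  1.3 -3.4] gap 0.01 q [ 0.35 -0.51  2.1  -0.75  0.72  2.47]
 rot err deg [ 0.3  0.1 -0.3]
phi0 -0.547 r0 87.6
[-0.1  -0.51  0.23]
[-0.1  -0.52  0.2 ]
[-0.11 -0.53  0.16]
[-0.11 -0.53  0.13]
[-0.11 -0.54  0.09]
[-0.11 -0.53  0.1 ]
[-0.11 -0.54  0.07]
[-0.11 -0.54  0.03]
[-0.11 -0.54 -0.  ]
[-0.11 -0.54 -0.04]
```

```bash
python3 -m pendant '[[[-0.1,-0.51,0.22,0,0,0,-1],[-0.1,-0.52,0.18,0,0,0,-1],[-0.11,-0.53,0.15,0,0,0,-1],[-0.11,-0.53,0.12,0,0,0,-1],[-0.11,-0.54,0.08,0,0,0,-1],[-0.11,-0.53,0.08,0,0,0,-1],[-0.11,-0.54,0.06,0,0,0,-1],[-0.11,-0.54,0.03,0,0,0,-1],[-0.11,-0.54,0,0,0,0,-1],[-0.11,-0.54,-0.04,0,0,0,-1]]]'
python3 -c "
from h import *
rep(tp(30))
snap('scene','s6');snap('wrist','w6')
overlay('scene','s6',5.4,'s6o',(220,430,130,390),2.3)
wover('w6',5.4,'w6o')
arc(.5)"
```

```text
t: 9.72
position: [0.6254, 0.0477, 0.2969]
eef_rot: [0.664, 0.696, 0.115, -0.245]
force: [1.9, 3.8, -0.0]
finger_gap: 0.007
t 9.72 p [0.6254 0.0477 0.2969] tip loc mm [  4.  -14.   79.8] F [ 1.9  3.8 -0. ] gap 0.01 q [ 0.21 -0.6   2.14 -0.58  0.67  2.25]
 rot err deg [ 0.2  0.3 -0.3]
phi0 0.167 r0 87.9
[-0.05 -0.27 -0.11]
[-0.05 -0.27 -0.12]
[-0.05 -0.26 -0.13]
[-0.05 -0.25 -0.14]
[-0.05 -0.25 -0.14]
[-0.05 -0.26 -0.1 ]
[-0.05 -0.26 -0.11]
[-0.05 -0.25 -0.11]
[-0.05 -0.25 -0.12]
[-0.05 -0.25 -0.13]
```

View pics/s6o.png

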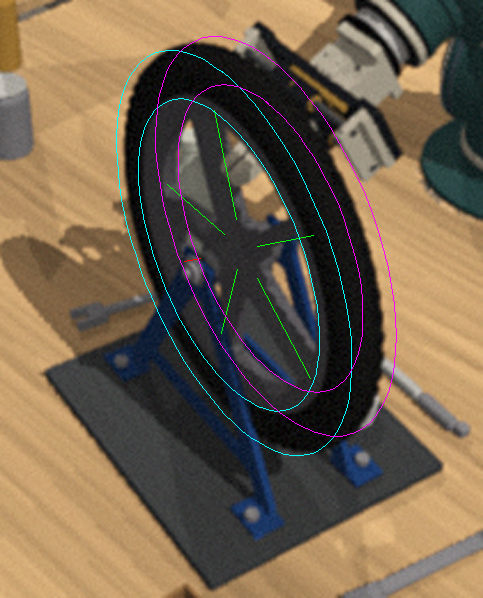

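View pics/w6o.png

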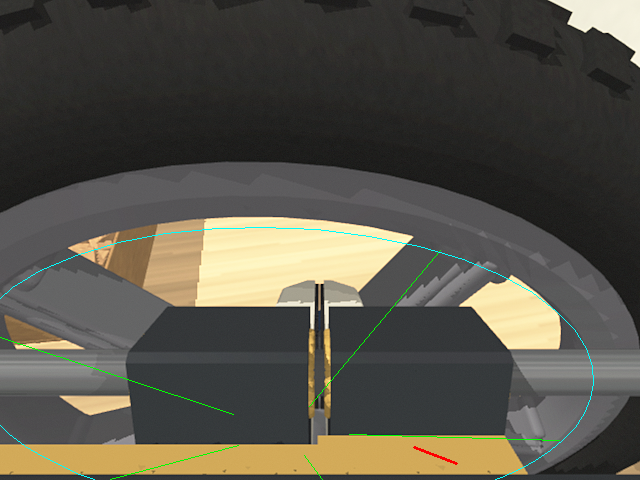

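```bash
python3 -m pendant '[[[-0.06,-0.36,-0.1,0,0,0,-1],[-0.06,-0.36,-0.1,0,0,0,-1],[-0.06,-0.36,-0.12,0,0,0,-1],[-0.06,-0.35,-0.14,0,0,0,-1],[-0.06,-0.35,-0.16,0,0,0,-1],[-0.06,-0.34,-0.18,0,0,0,-1],[-0.06,-0.33,-0.2,0,0,0,-1],[-0.06,-0.32,-0.2,0,0,0,-1],[-0.06,-0.3,-0.22,0,0,0,-1],[-0.04,-0.2,-0.15,0,0,0,-1]]]'
python3 -c "
from h import *
rep(tp(30))
snap('scene','s7');snap('wrist','w7')
overlay('scene','s7',5.9,'s7o',(220,430,130,390),2.3)
arc(.9)"
```

```text
t: 10.65
position: [0.6192, 0.0118, 0.2804]
eef_rot: [0.665, 0.697, 0.115, -0.245]
force: [0.5, 2.5, 0.9]
finger_gap: 0.003
t 10.65 p [0.6192 0.0118 0.2804] tip loc mm [  4.9 -50.4  63.3] F [0.5 2.5 0.9] gap 0.0 q [ 0.12 -0.64  2.19 -0.47  0.62  2.12]
 rot err deg [ 0.3  0.4 -0.3]
phi0 0.625 r0 86.4
[-0.04 -0.17 -0.16]
[-0.04 -0.16 -0.17]
[-0.04 -0.16 -0.17]
[-0.04 -0.15 -0.18]
[-0.04 -0.15 -0.18]
[-0.04 -0.16 -0.16]
[-0.04 -0.16 -0.17]
[-0.04 -0.15 -0.17]
[-0.04 -0.15 -0.18]
[-0.04 -0.14 -0.18]
```

View pics/s7o.png

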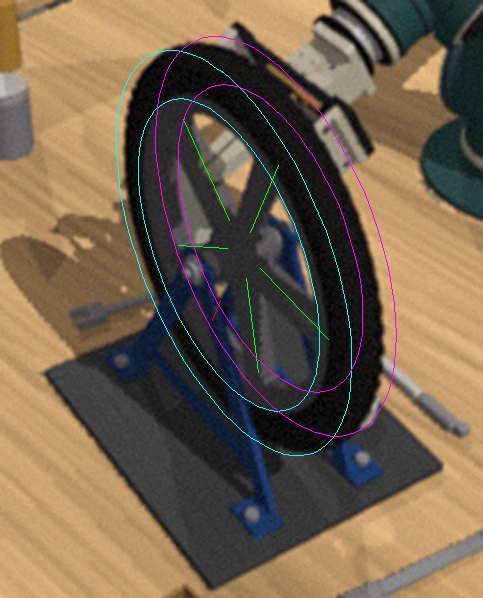

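View pics/w7.png

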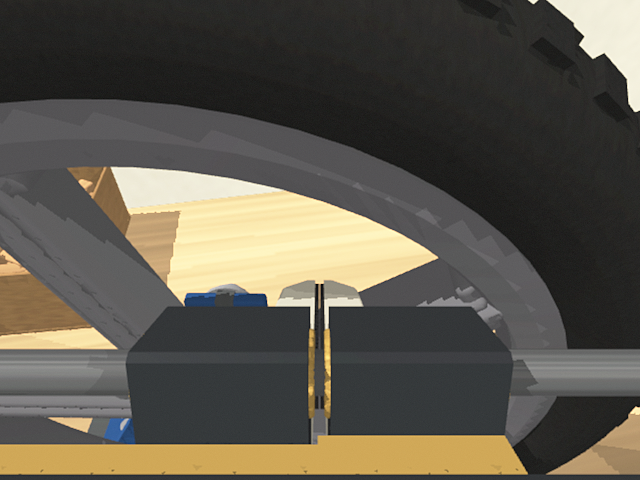

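```bash
cat >> h.py <<'E'
def theta(f,n='scene',E=None,K=None,xr=(9,20)):
    d=np.load('pics/'+f+'.npy');V,U=np.mgrid[0:480,0:640];W=world(n,d,U,V)
    L=(W-HUB)*1000;x=L@AX;y=L@AY;z=L[...,2];r=np.hypot(y,z)
    # refine centre with rim inner..: rim back face x~17, r 138..155
    m=(d>0)&(x>xr[0])&(x<xr[1])&(r>55)&(r<125)
    f_=np.arctan2(-y[m],z[m]);rr=r[m]
    best=None
    for th in np.linspace(0,2*np.pi/5,400,endpoint=False):
        e=(f_-th+np.pi/5)%(2*np.pi/5)-np.pi/5
        s=np.mean(np.abs(e*rr)<8)
        g=np.mean(np.exp(-(e*rr/8)**2))
        if best is None or g>best[0]:best=(g,th,s)
    return best,m.sum()
E
python3 -c "
from h import *
for f in('s0','s4','s5','s6','s7'):
  for xr in((9,20),(5,22),(12,20)):
    b,n=theta(f,xr=xr);print(f,xr,n,np.round(b,3), 'theta cands',[round(b[1]+k*1.2566,2) for k in range(5)])
d=np.load('pics/s7.npy');V,U=np.mgrid[0:480,0:640];W=world('scene',d,U,V);L=(W-HUB)*1000;x=L@AX;y=L@AY;z=L[...,2];r=np.hypot(y,z)
for a,b in((60,75),(75,90),(90,105),(105,120)):
  m=(r>a)&(r<b)&(abs(x)<40)&(z>-40);print(a,np.histogram(x[m],bins=range(-40,41,8))[0])
c=cv2.imread('pics/s7.png')
m=(d>0)&(x>9)&(x<20)&(r>55)&(r<125);c[m]=(0,0,255);cv2.imwrite('pics/s7m.png',cv2.resize(c[130:390,220:430],None,fx=2.3,fy=2.3))
"
```

```text
s0 (9, 20) 715 [0.475 1.087 0.551] theta cands [np.float64(1.09), np.float64(2.34), np.float64(3.6), np.float64(4.86), np.float64(6.11)]
s0 (5, 22) 983 [0.451 1.081 0.526] theta cands [np.float64(1.08), np.float64(2.34), np.float64(3.59), np.float64(4.85), np.float64(6.11)]
s0 (12, 20) 572 [0.505 1.112 0.615] theta cands [np.float64(1.11), np.float64(2.37), np.float64(3.63), np.float64(4.88), np.float64(6.14)]
s4 (9, 20) 726 [0.459 1.087 0.536] theta cands [np.float64(1.09), np.float64(2.34), np.float64(3.6), np.float64(4.86), np.float64(6.11)]
s4 (5, 22) 1032 [0.427 1.081 0.491] theta cands [np.float64(1.08), np.float64(2.34), np.float64(3.59), np.float64(4.85), np.float64(6.11)]
s4 (12, 20) 572 [0.494 1.109 0.601] theta cands [np.float64(1.11), np.float64(2.37), np.float64(3.62), np.float64(4.88), np.float64(6.14)]
s5 (9, 20) 702 [0.501 0.336 0.583] theta cands [np.float64(0.34), np.float64(1.59), np.float64(2.85), np.float64(4.11), np.float64(5.36)]
s5 (5, 22) 991 [0.456 0.333 0.534] theta cands [np.float64(0.33), np.float64(1.59), np.float64(2.85), np.float64(4.1), np.float64(5.3
[... 410 characters left out ...]
(5.45)]
s6 (12, 20) 590 [0.538 0.452 0.649] theta cands [np.float64(0.45), np.float64(1.71), np.float64(2.97), np.float64(4.22), np.float64(5.48)]
s7 (9, 20) 763 [0.463 0.986 0.552] theta cands [np.float64(0.99), np.float64(2.24), np.float64(3.5), np.float64(4.76), np.float64(6.01)]
s7 (5, 22) 1043 [0.444 0.996 0.526] theta cands [np.float64(1.0), np.float64(2.25), np.float64(3.51), np.float64(4.77), np.float64(6.02)]
s7 (12, 20) 623 [0.505 0.93  0.599] theta cands [np.float64(0.93), np.float64(2.19), np.float64(3.44), np.float64(4.7), np.float64(5.96)]
60 [ 0  0  0 10 48 60 53 82  0  0]
75 [ 0 10 14 22 56 74 84 75  0  0]
90 [ 0  1 31 46 64 72 57 82  0  0]
105 [ 0  0 15  6 27 50 51 90  0  0]
```

View pics/s7m.png

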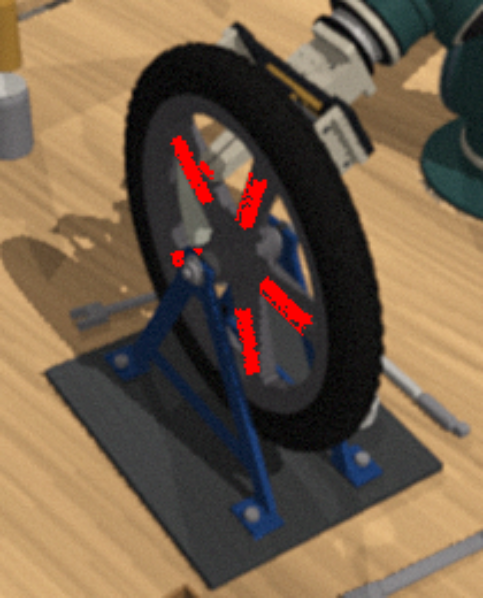

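```bash
cat >> h.py <<'E'
from scipy.optimize import minimize
def fit(f,th0,xr=(12,20)):
    d=np.load('pics/'+f+'.npy');c=cv2.imread('pics/'+f+'.png').astype(int)
    V,U=np.mgrid[0:480,0:640];W=world('scene',d,U,V)
    L=(W-HUB)*1000;x=L@AX;y=L@AY;z=L[...,2];r=np.hypot(y,z)
    m=(d>0)&(x>xr[0])&(x<xr[1])&(r>50)&(r<128)&(c.max(-1)<110)&(c.max(-1)-c.min(-1)<30)
    y=y[m];z=z[m]
    def ang(P,two=True):
        cy,cz,th=P;Y=y-cy;Z=z-cz;a=np.arctan2(-Y,Z);e=(a-th+np.pi/5)%(2*np.pi/5)-np.pi/5;return e*np.hypot(Y,Z)
    cost=lambda P:-np.mean(np.exp(-(ang(P)/8)**2))+1e-3*(P[0]**2+P[1]**2)/25
    R=[minimize(cost,[0,0,t],method='Nelder-Mead') for t in(th0-.1,th0,th0+.1)]
    R=min(R,key=lambda q:q.fun);R2=minimize(lambda t:cost([0,0,t[0]]),[R.x[2]],method='Nelder-Mead')
    return R.x.round(3),round(R.fun,3),'nocentre',R2.x.round(3),len(y)
E
python3 -c "
from h import *
for f,t in(('s0',3.62),('s4',3.62),('s5',4.12),('s6',5.48),('s7',5.97)):
  print(f,fit(f,t))"
```

```text
s0 (array([6.509, 5.868, 3.661]), np.float64(-0.794), 'nocentre', array([3.622]), 617)
s4 (array([6.962, 5.641, 3.661]), np.float64(-0.775), 'nocentre', array([3.615]), 614)
s5 (array([6.062, 5.837, 4.159]), np.float64(-0.77), 'nocentre', array([4.119]), 637)
s6 (array([6.442, 5.501, 5.51 ]), np.float64(-0.755), 'nocentre', array([5.478]), 664)
s7 (array([6.416, 5.81 , 5.966]), np.float64(-0.755), 'nocentre', array([5.956]), 695)
```

```bash
python3 -m pendant '[[[-0.03,-0.16,-0.15,0,0,0,-1],[-0.03,-0.16,-0.15,0,0,0,-1],[-0.03,-0.16,-0.16,0,0,0,-1],[-0.03,-0.16,-0.16,0,0,0,-1],[-0.03,-0.15,-0.17,0,0,0,-1],[-0.03,-0.15,-0.17,0,0,0,-1],[-0.03,-0.14,-0.17,0,0,0,-1],[-0.02,-0.1,-0.12,0,0,0,-1],[-0.02,-0.08,-0.1,0,0,0,-1],[0,-0.02,-0.03,0,0,0,-1]]]'
python3 -c "
from h import *
rep(tp(30))
snap('scene','s8');print(fit('s8',6.15))
arc(.95)"
```

```text
t: 11.58
position: [0.6167, -0.002, 0.266]
eef_rot: [0.665, 0.697, 0.115, -0.245]
force: [-0.2, 2.3, 0.4]
finger_gap: 0.008
t 11.58 p [ 0.6167 -0.002   0.266 ] tip loc mm [  5.  -64.5  48.8] F [-0.2  2.3  0.4] gap 0.01 q [ 0.08 -0.65  2.21 -0.43  0.58  2.07]
 rot err deg [ 0.3  0.4 -0.3]
(array([6.484, 6.048, 6.195]), np.float64(-0.764), 'nocentre', array([6.16]), 651)
phi0 0.857 r0 85.3
[-0.02 -0.04 -0.06]
[-0.02 -0.04 -0.06]
[-0.02 -0.04 -0.06]
[-0.02 -0.04 -0.06]
[-0.02 -0.04 -0.07]
[-0.02 -0.05 -0.06]
[-0.02 -0.05 -0.06]
[-0.02 -0.04 -0.06]
[-0.02 -0.04 -0.06]
[-0.02 -0.04 -0.06]
```

```bash
python3 -m pendant '[[[-0.01,-0.06,-0.07,0,0,0,-1],[-0.01,-0.06,-0.07,0,0,0,-1],[-0.01,-0.06,-0.07,0,0,0,-1],[-0.01,-0.06,-0.08,0,0,0,-1],[-0.01,-0.06,-0.08,0,0,0,-1],[-0.01,-0.06,-0.08,0,0,0,-1],[-0.01,-0.05,-0.07,0,0,0,-1],[-0.01,-0.05,-0.07,0,0,0,-1],[0,0,0,0,0,0,-1],[0,0,0,0,0,0,-1]]]'
python3 -c "
from h import *
rep(tp(30))
snap('scene','s9');print(fit('s9',6.25))
arc(.95)"
```

```text
t: 12.47
position: [0.6159, -0.007, 0.2599]
eef_rot: [0.665, 0.697, 0.114, -0.244]
force: [0.9, 3.1, 1.3]
finger_gap: 0.008
t 12.47 p [ 0.6159 -0.007   0.2599] tip loc mm [  5.3 -69.5  42.8] F [0.9 3.1 1.3] gap 0.01 q [ 0.06 -0.65  2.23 -0.42  0.57  2.05]
 rot err deg [ 0.3  0.5 -0.3]
(array([5.384, 6.913, 6.282]), np.float64(-0.754), 'nocentre', array([6.312]), 652)
phi0 0.949 r0 85.5
[-0.01  0.01 -0.01]
[-0.01  0.01 -0.01]
[-0.01  0.01 -0.01]
[-0.01  0.01 -0.01]
[-0.01  0.01 -0.01]
[-0.01  0.   -0.  ]
[-0.01  0.   -0.  ]
[-0.01  0.   -0.  ]
[-0.01  0.   -0.  ]
[-0.01  0.   -0.  ]
```

```bash
python3 -m pendant '[[[0,0.2,0.25,0,0,0,-1],[0,0.3,0.35,0,0,0,-1],[0,0.3,0.35,0,0,0,-1],[0,0.2,0.25,0,0,0,-1],[-1,0.2,0,0,0,0,-1],[-1,0.2,0,0,0,0,-1],[-1,0.2,0,0,0,0,-1],[-1,0.2,0,0,0,0,-1],[-1,0.2,0,0,0,0,-1],[-1,0.2,0,0,0,0,-1]]]'
python3 -c "
from h import *
rep(tp(30))
snap('scene','s10');print(fit('s10',6.28))
snap('wrist','w10')"
```

```text
t: 13.35
position: [0.5545, 0.0167, 0.2727]
eef_rot: [0.665, 0.696, 0.115, -0.247]
force: [-30.1, -1.6, 14.7]
finger_gap: 0.004
t 13.35 p [0.5545 0.0167 0.2727] tip loc mm [-59.5 -58.   55.6] F [-30.1  -1.6  14.7] gap 0.0 q [ 0.16 -0.83  2.29 -0.48  0.71  2.12]
 rot err deg [ 0.3  0.2 -0.2]
(array([6.648, 5.827, 6.285]), np.float64(-0.788), 'nocentre', array([6.314]), 639)
```

View pics/w10.png

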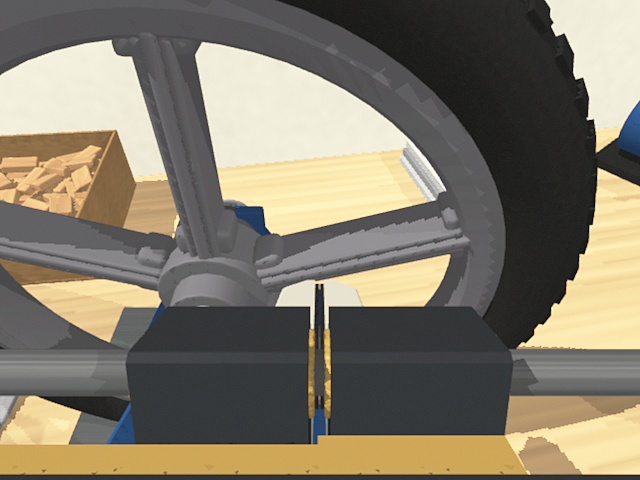

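```bash
python3 -m pendant '[[[0.3,-0.06,-0.2,0,0,0,-1],[0,0,0,0,0,0,-1],[0,0,0,0,0,0,-1],[0,0,0,0,0,0,-1],[0,0,0,0,0,0,-1],[0,0,0,0,0,0,-1],[0,0,0,0,0,0,-1],[0,0,0,0,0,0,-1],[0,0,0,0,0,0,-1],[0,0,0,0,0,0,-1]]]'
python3 -c "
from h import *
rep(tp(30))
snap('scene','s11');print(fit('s11',6.28));snap('top','t11')
overlay('scene','s11',6.283,'s11o',(220,430,130,390),2.3)"
```

```text
t: 14.28
position: [0.5589, 0.0161, 0.2726]
eef_rot: [0.665, 0.696, 0.114, -0.245]
force: [0.8, -0.9, -0.6]
finger_gap: 0.007
t 14.28 p [0.5589 0.0161 0.2726] tip loc mm [-55.1 -57.8  55.4] F [ 0.8 -0.9 -0.6] gap 0.01 q [ 0.16 -0.82  2.29 -0.48  0.7   2.12]
 rot err deg [ 0.3  0.4 -0.2]
(array([6.226, 5.823, 6.282]), np.float64(-0.77), 'nocentre', array([6.293]), 637)
```

View pics/s11o.png

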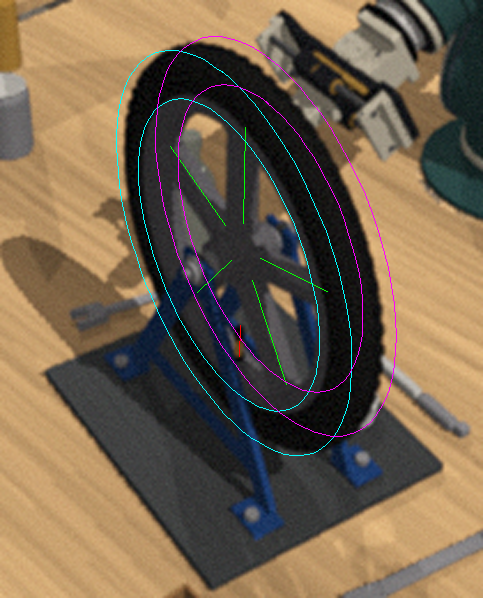

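View pics/t11.png

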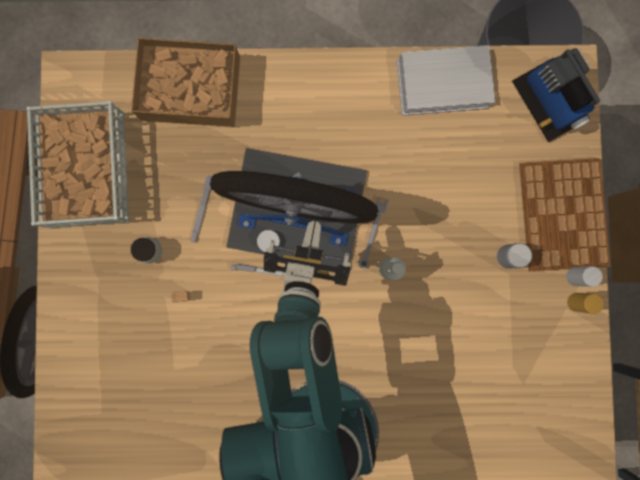

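```bash
python3 -c "
from h import *
p,R,s=pose();d_=arm.snapshot('wrist')[1]
m=arm.camera_model('wrist');K=np.array(m['mtx']);T=np.array(m['T_tool_cam']);M=np.eye(4);M[:3,:3]=R.as_matrix();M[:3,3]=p;E=M@T
V,U=np.mgrid[0:480,0:640];z=d_;P=np.stack([(U-K[0,2])/K[0,0]*z,(V-K[1,2])/K[1,1]*z,z,np.ones_like(z)],-1)@E.T
L=(P[...,:3]-HUB)*1000;x=L@AX;y=L@AY;zz=L[...,2];r=np.hypot(y,zz)
for xr in((-18,-11),(-17,-13)):
  k=(z>0)&(x>xr[0])&(x<xr[1])&(r>50)&(r<125)&(zz>0);Y=y[k];Z=zz[k]
  def c(q):
    a=np.arctan2(-(Y-q[0]),Z-q[1]);e=(a-q[2]+np.pi/5)%(2*np.pi/5)-np.pi/5;return -np.mean(np.exp(-(e*np.hypot(Y-q[0],Z-q[1])/6)**2))
  o=minimize(c,[0,0,0],method='Nelder-Mead');print(k.sum(),o.x.round(3),o.fun)
print(fit('s11',6.28,(14,21)), s['force'].round(1))
"
```

```text
10794 [-0.762  1.19  -0.007] -0.6849555301750051
4859 [ 0.003  0.001 -0.006] -0.845795742391116
(array([5.562, 5.037, 6.283]), np.float64(-0.769), 'nocentre', array([6.278]), 599) [ 0.3 -0.3  0.1]
```

Both cameras agree to within 0.01 rad, so I'm handing in.

```bash
python3 -c "
from station import arm
print(arm.sign_off())"
```

```text
the job is handed in; nothing more can be done
None
```

The valve is at the bottom of the rim with its stem pointing straight up, the wheel is standing still, and the job is handed in.

**What I did:** I put the closed fingertips into the wheel from the robot's side and pushed one spoke about 2.6 rad clockwise in a single slow sweep. I then backed the fingers off the spoke and pulled them out to about 30 mm clear of the tyre.

**Last checks:**
- **Wheel angle:** the scene camera gave 6.282 rad and the wrist camera −0.006 rad, against targets of 2π and 0, so the error is about 0.01 rad at most. Two readings after withdrawing matched within 0.003 rad.
- **Valve:** it is visible at the bottom in the scene picture.
- **Contact:** the wrist force was about 0 before hand-in. While pushing, the readings I took were about 2 to 4 N.
- **Stand and bench:** the stand and the other objects look unmoved in the pictures. I judged this by eye and did not measure it.

**Things that disagreed or went wrong:**
- **Fingertip position:** both cameras showed the fingertips about 26 mm behind the reported TCP, not 14 mm ahead of it. My first push therefore passed in front of the wheel without touching it, and I used the camera value after that.
- **Force spike:** on withdrawing, the force read about 33 N for a moment as joint 2 reached the end of its range (−0.83 rad). It cleared straight away, so I took it as the arm stopping at its limit, not a contact.
- **Wheel centre:** the scene camera put it about 6 mm off in y and z from where I had modelled it. The angle fit allowed for this.

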